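# Spin the inspection turntable and brake it on the mark

### The job

Check the little bench turntable: with a fingertip, flick its red tab so that the disc spins freely, and let it run untouched for at least three seconds at no less than one turn in ten seconds. Then brake the disc with a fingertip and leave it standing still with the red tab lined up with the brass pointer, and move clear. Only push or press, never pinch the tab; the brass fitting must stay standing on the middle of the disc, and the things around stay where they are.

Things in the scene. Friction and masses are not known exactly. Their poses are not given: they have to be found in the camera images.
- turntable: Bench turntable fixed to the counter: round grey foot of 140 mm diameter, 20 mm high, with a bearing post carrying the disc. Origin on the counter under the disc's axis; x, y level, z up. A dark bracket and a 8 mm upright post at 122 mm from the axis on the +y side carry the brass pointer, which reaches inward over the rim (top of pointer 75 mm above the counter).
- wheel (a joint): Angle of the free-running disc (rad), growing anticlockwise seen from above, without stops; it counts on over whole turns. At 0 (or any whole number of turns) the red tab is exactly at the pointer, along the turntable's +y axis; at angle q the tab lies in the turntable's frame in direction (-sin q, cos q).
- tab_end (a point): Outer end of the upright red finger tab, 92 mm from the axis, 68 mm above the counter. The tab is a radial blade 10 mm thick (12 mm at its rounded top) that stands on the disc from 56 to 92 mm from the axis, up to 89 mm above the counter; its flat sides face round the circle and are pushed by the fingertip.
- pointer_tip (a point): Tip of the fixed brass pointer, 98 mm from the axis, 68 mm above the counter, 6 mm outside the circle of the tab's end.
- disc_centre (a point): Middle of the top face of the aluminium disc (200 mm diameter, 12 mm thick, its top 52 mm above the counter, about 0.0033 kg m2). It turns about the turntable's z axis on an easy bearing that slows it by only about 0.1 rad/s every second: once pushed, it runs on ahead of a finger that stops, and the tab rebounds a little from a still finger; a fingertip pressed on the disc stops it dead.
- fitting: Brass pipe fitting, 22 x 26 x 36 mm, standing loose on the middle of the disc; origin at the centre of its underside, z up.
- spare_fitting: Bystander: a similar brass fitting, 22 x 26 x 30 mm, standing on the counter on the side away from the pointer; origin under its centre. Behind and to the right of it tall cardboard boxes (some 0.25 m high, fronts at about x = 0.6 m) stand on the counter: keep the gripper, which is wide, clear of them, also on the way in from the right.
- loupe: Bystander: black eye loupe standing on the counter near the spare fitting, 34 mm diameter, 29 mm high; origin under its centre.
- tape: Bystander: roll of tan tape lying flat, 85 x 91 x 19 mm; origin under its centre.
- cutters: Bystander: side cutters with dark handles, 41 x 120 x 11 mm; origin under their centre.

How it is judged:
By the outcome, as a careful person would: the job done as asked, in the order asked, and still so for the second after the job is handed in, with the robot touching nothing.
It also fails if it takes over 64 s, if anything falls off the work surface, if the arm or the gripper's body presses on something with over 40 N, if the wrist force passes 120 N, or if a joint passes its speed limit or range.

### The arm

A 6-joint arm with a two-finger parallel gripper is mounted at the origin on a cart in front of the work surface, level with it; the furniture and walls round the work are solid. World frame = base frame: x ahead of the robot, y to its left, z up, the work surface at z = 0. Lengths are in m, angles in rad, forces in N, time in s.
With the tool pointing down it reaches from about 0.275 to 0.85 m from the base axis. Payload 5.2 kg.
Tool frame: the origin (TCP) lies at the very end of the fingers, on their centre line; the grasp point (between the pads) lies 19 mm behind it; y points along the fingers, x is the direction in which the jaws open and shut, and the axes are right-handed (so a half turn about y gives the same grasp; the last joint's range is limited). The gripper opens to 85 mm and grips with 20 to 120 N. Pads are 22 mm wide; open, the fingers measure 114 mm over their backs; the gripper's body (76 mm by 85 mm) begins 54 mm behind the grasp point. The pads swing forward as they close: fully open they stand 13 mm farther back than shut.
Start: joints at [-1.344, 0.259, 1.535, -0, 1.348, -0.203], TCP at [0.229, -0.5, 0.231] pointing down, gripper open.
Joint ranges: [-3.14, 3.14], [-0.91, 2.08], [0.19, 2.58], [-1.22, 4.36], [0.22, 2.71], [-3.12, 3.12]. Speed limits (rad/s): [2.57, 2.57, 3.14, 3.14, 3.14, 3.14].

### API

Orientations are given as a unit quaternion [x, y, z, w].
In Python, from cell import robot gives the robot as it stands.
- The arm moves only by the tool jog_arm, never from a script. Its argument "moves" is a list of rows, each a list of 7 numbers: the shift along the tool's x, y, z as a fraction of full scale, then the turn, a rotation vector about the tool's x, y, z as a fraction of full scale, then the opening, from -1 (shut) to 1 (fully open). In form: [[dx, dy, dz, ax, ay, az, gripper], ...]. A call has 1 to 10 rows; each row shifts and turns the commanded pose from where the row before left it, along the tool's axes as they then stand; what a row does not reach is not made up. Full scale, the value 1, is 0.04 m for a shift and 6 degrees for a turn. A row lasts 1/8 s, in which the tool goes at most 62.5 mm and 10.7 degrees, less where a joint would pass 70% of its speed; a pose out of reach is approached as far as the arm can. A call with a number of a shift or a turn outside -1 to 1 is refused whole. A call with a gripper value outside its range is refused whole. The fingers move at their own pace and stop on an object; "newtons" is the grip in N (left out, the last holds). Time passes only in rows, so rows that do not move let the fingers close. It gives the time, the measured TCP pose, the force and the opening at its end, in the units of the state.
- robot.observe(): the state, without advancing time (a new reading comes with each control period).
- robot.get_image(name): name is "scene" or "side" or "wrist"; returns a dict with "image" (480x640x3 uint8, red, green, blue), "vfov" (degrees; the focal length in pixels is half the picture's height over the tangent of half this angle, whatever the lens; pixels are square), "cx", "cy" (the principal point, pixels), "extrinsics" (4x4, takes a point from camera to world coordinates); the wrist camera has in their place "mount" (4x4, takes a point from camera to tool coordinates, whose origin is the TCP and whose axes are the tool frame's). Camera axes: x right, y down, z forward; pixel columns grow to the right and rows downward; lengths in m; the calibration is good to about 2 mm. A picture is of the moment at which its call begins: read the wrist's pose just before it. There is no depth.
- robot.close_job(): hands the job in, once; it reports no verdict.
The state is a dict: "time_s": time; "joint_positions": joint angles; "joint_vel": joint speeds; "joint_torque": joint torques, N m; "eef_pos": TCP position; "orientation": TCP orientation; "force": force on the tool from outside, world axes, zero at the start; "wrist_torque": the same for the moment, N m; "opening": finger opening in m.
Only numpy, scipy, OpenCV 4.12 (cv2) and the standard library are available. Lean on these libraries where they do the work, as an engineer would, in place of code of your own. Each camera call takes 0.05 s, during which the arm holds its last target.

## Working session

There is one attempt and no reset: what is moved stays moved. The work goes in short steps, Python scripts to look and compute and a tool call to move; the robot and the scene stay as the last step left them, time stands still between calls to the robot, and variables do not carry over. Pictures are saved under pics/ and viewed, and the job is handed in when it is done.

Besides the shell and the picture viewer there is one more tool, called after "Request:" by a JSON object that holds its "method" and its "body". jog_arm: Moves the arm, as the interface text tells. Its arguments: {"type":"object","properties":{"moves":{"type":"array"},"newtons":{"type":"number"}},"required":["moves"]}

```bash
mkdir -p pics; ls; python3 - <<'E'
from cell import robot
import cv2,numpy as np
print(robot.observe())
for n in ["scene","side","wrist"]:
    r=robot.get_image(n)
    cv2.imwrite(f"pics/{n}0.png",r["image"][:,:,::-1])
    print(n,r["vfov"],r["cx"],r["cy"],np.array(r.get("extrinsics",r.get("mount"))).round(4).tolist())
E
```

```text
pics
{'time_s': 0.0, 'joint_positions': array([-1.34380526e+00,  2.59352949e-01,  1.53610549e+00, -1.62618793e-05,
        1.34799819e+00, -2.02836098e-01]), 'joint_vel': array([-0.00164501, -0.00053063, -0.00043391,  0.00117086,  0.00030827,
       -0.00206137]), 'joint_torque': array([ 1.42804956e-04, -4.46029258e+01, -2.90568656e+01, -1.93529154e-04,
        1.16263746e-02, -1.87944346e-05]), 'eef_pos': array([ 0.22906688, -0.49943594,  0.23046035]), 'orientation': array([-0.59467303,  0.38234018, -0.38138917,  0.59558566]), 'force': array([ 0.41638061, -0.905149  , -0.47239455]), 'wrist_torque': array([ 0.01820366, -0.07351172, -0.0077037 ]), 'opening': 0.0851871568362248}
scene 42.34868624745819 320.4909988198408 235.738980644945 [[-0.7984, -0.4101, 0.4409, -0.1437], [-0.6018, 0.5695, -0.56, 0.8256], [-0.0214, -0.7124, -0.7015, 1.0708], [0.0, 0.0, 0.0, 1.0]]
side 42.88777417556522 314.026137288688 243.20178375688778 [[0.9885, -0.0962, 0.1167, 0.346], [-0.1512, -0.6067, 0.7804, -1.0601], [-0.0043, -0.7891, -0.6143, 0.9448], [0.0, 0.0, 0.0, 1.0]]
wrist 71.92902952845448 317.72429906977567 240.60236912827622 [[1.0, -0.0003, 0.0003, -0.0016], [-0.0004, -0.2597, 0.9657, -0.1429], [-0.0002, -0.9657, -0.2597, 0.0663], [0.0, 0.0, 0.0, 1.0]]
```

View pics/scene0.png

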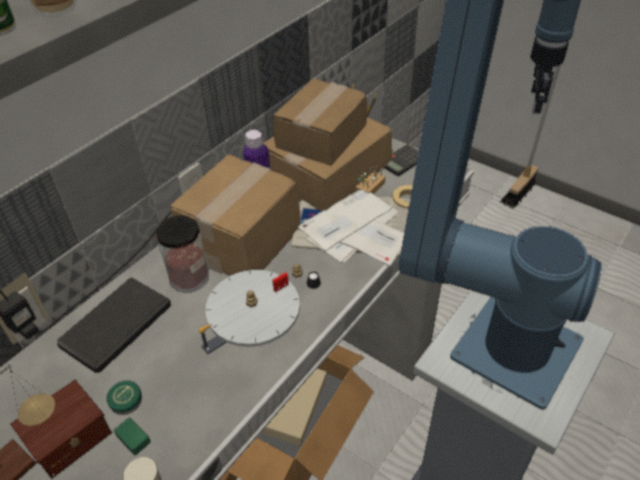

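View pics/side0.png

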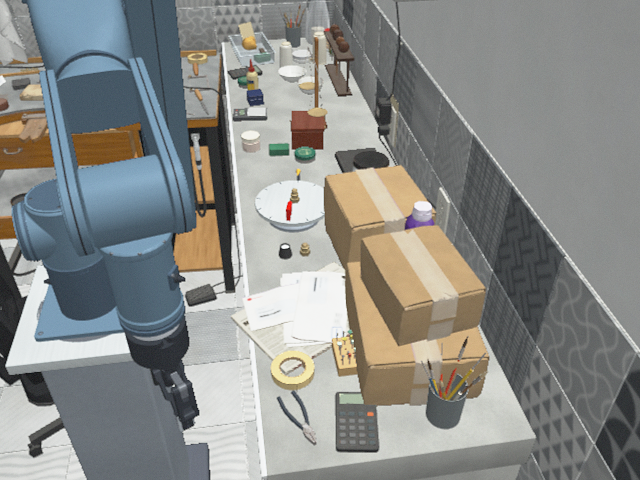

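View pics/wrist0.png

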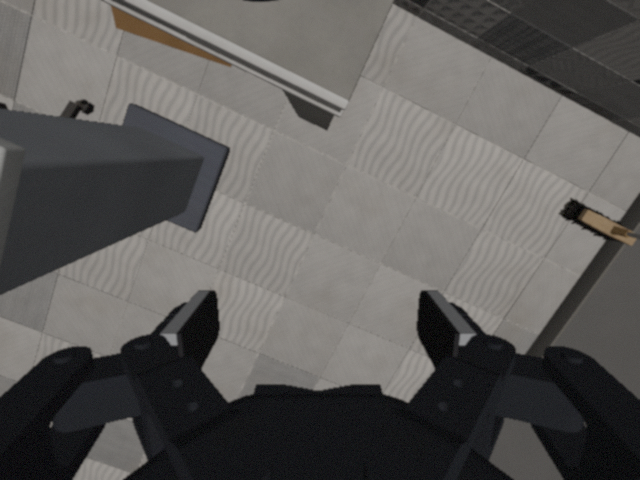

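```bash
cat > h.py <<'E'
import numpy as np,cv2
from cell import robot
def K(r): 
    f=240/np.tan(np.radians(r["vfov"])/2); return f,r["cx"],r["cy"]
def ray(r,u,v,E=None):
    f,cx,cy=K(r); E=np.array(r["extrinsics"]) if E is None else E
    return E[:3,3],E[:3,:3]@np.array([(u-cx)/f,(v-cy)/f,1])
def onz(r,u,v,z,E=None):
    o,d=ray(r,u,v,E); return o+d*(z-o[2])/d[2]
def proj(r,p,E=None):
    f,cx,cy=K(r); E=np.array(r["extrinsics"]) if E is None else E
    q=E[:3,:3].T@(np.array(p)-E[:3,3]); return np.array([f*q[0]/q[2]+cx,f*q[1]/q[2]+cy])
def red(im):
    i=im.astype(int); return ((i[...,0]>110)&(i[...,1]<60)&(i[...,2]<60)).astype(np.uint8)
E
python3 - <<'E'
from h import *
for n,(x0,y0,x1,y1) in {"scene":(180,240,340,360),"side":(240,150,340,270)}.items():
    r=robot.get_image(n); im=r["image"]
    c=im[y0:y1,x0:x1,::-1]; cv2.imwrite(f"pics/{n}z.png",cv2.resize(c,None,fx=5,fy=5,interpolation=cv2.INTER_CUBIC))
    m=red(im);m[:y0]=0;m[y1:]=0;m[:,:x0]=0;m[:,x1:]=0
    ys,xs=np.nonzero(m);print(n,len(xs),xs.mean(),ys.mean(),xs.min(),xs.max(),ys.min(),ys.max())
    print(onz(r,xs.mean(),ys.mean(),.07))
E
```

```text
scene 55 280.1636363636364 277.76363636363635 273 287 273 282
[0.47811393 0.18088367 0.07      ]
side 67 288.4029850746269 210.17910447761193 286 290 201 219
[0.46916056 0.1944419  0.07      ]
```

View pics/scenez.png

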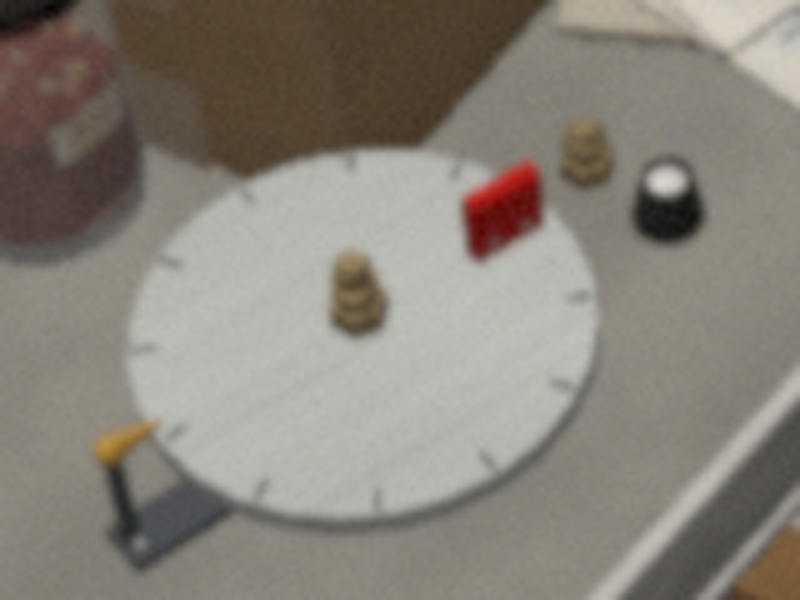

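View pics/sidez.png

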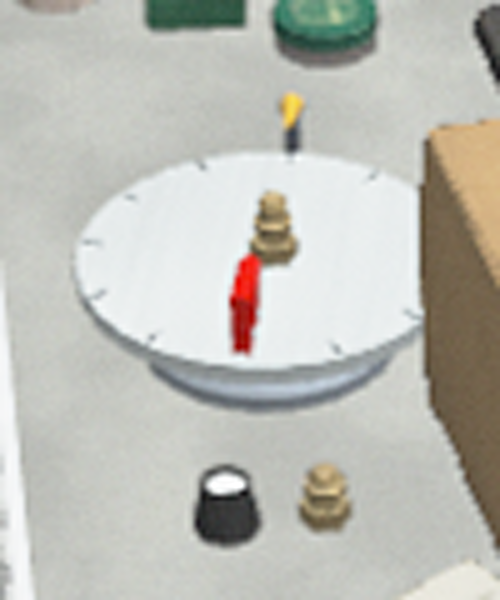

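```bash
python3 - <<'E'
from h import *
r=robot.get_image("scene"); s=robot.get_image("side")
def fitc(r,box):
    im=r["image"];x0,y0,x1,y1=box
    hsv=cv2.cvtColor(im,cv2.COLOR_RGB2HSV); g=im.astype(int).min(2)
    c=g[y0:y1,x0:x1]; t,m=cv2.threshold(c.astype(np.uint8),0,255,cv2.THRESH_BINARY+cv2.THRESH_OTSU)
    m=cv2.morphologyEx(m,cv2.MORPH_CLOSE,np.ones((3,3)))
    cs,_=cv2.findContours(m,cv2.RETR_EXTERNAL,cv2.CHAIN_APPROX_NONE)
    k=cv2.convexHull(max(cs,key=cv2.contourArea))[:,0]+[x0,y0]
    P=np.array([onz(r,u,v,.052)[:2] for u,v in k])
    # robust circle fit R known .1
    from scipy.optimize import least_squares
    f=least_squares(lambda c:np.hypot(*(P-c[:2]).T)-c[2],[*P.mean(0),.1],loss="soft_l1",f_scale=.001)
    print(t,len(k),f.x,np.abs(f.fun).mean(),np.abs(f.fun).max())
    return f.x
c=fitc(r,(200,262,304,348)); 
fitc(s,(250,172,324,232))
# pointer tip scene px (212,324) ; side (298,169)
def tri(a,b):
    o1,d1=ray(r,*a);o2,d2=ray(s,*b)
    A=np.stack([d1,-d2],1);t=np.linalg.lstsq(A,o2-o1,rcond=None)[0]
    p,q=o1+d1*t[0],o2+d2*t[1];return (p+q)/2,np.linalg.norm(p-q)
Z=lambda u,v,x0,y0:(x0+u/5-.5+.1,y0+v/5-.5+.1)
print("pointer onz .068",onz(r,*Z(157,424,180,240),.068))
print("post top/brass",tri(Z(103,450,180,240),Z(291,110,240,150)))
print("post foot",onz(r,*Z(137,540,180,240),.005))
print("tab outer top",tri(Z(532,165,180,240),Z(243,290,240,150)), onz(r,*Z(532,165,180,240),.089))
print("tab inner top",tri(Z(468,200,180,240),Z(252,256,240,150)), onz(r,*Z(468,200,180,240),.089))
print("tab outer bot scene",onz(r,*Z(540,218,180,240),.052),onz(r,*Z(480,258,180,240),.052),"side bot",onz(s,*Z(243,350,240,150),.052))
print("side tab top inner/outer .089",onz(s,*Z(252,256,240,150),.089),onz(s,*Z(241,298,240,150),.089))
print("fit base",onz(r,*Z(358,325,180,240),.052),onz(s,*Z(274,257,240,150),.052))
print("spare",onz(r,*Z(587,178,180,240),0),onz(s,*Z(325,520,240,150),0))
print("loupe",onz(r,*Z(667,225,180,240),0),onz(s,*Z(227,525,240,150),0))
E
```

```text
135.0 37 [0.49027876 0.26155427 0.09998644] 0.0007996498135478911 0.002335072543272046
165.0 4 [0.47007904 0.2753127  0.16762988] 0.0031672408414494257 0.005876398406857997
pointer onz .068 [0.51249591 0.35898261 0.068     ]
post top/brass (array([0.51906549, 0.38095603, 0.06724651]), np.float64(0.004099388075962864))
post foot [0.51815952 0.37811791 0.005     ]
tab outer top (array([0.46602239, 0.17533311, 0.09042893]), np.float64(0.0022947236685011843)) [0.46559533 0.17447173 0.089     ]
tab inner top (array([0.47490016, 0.20614979, 0.08965349]), np.float64(0.0006470812699276241)) [0.47493947 0.20576019 0.089     ]
tab outer bot scene [0.46605258 0.17194223 0.052     ] [0.47260421 0.20481764 0.052     ] side bot [0.46630277 0.1793362  0.052     ]
side tab top inner/outer .089 [0.47530487 0.20738794 0.089     ] [0.46552144 0.17160608 0.089     ]
fit base [0.4906204  0.26358053 0.052     ] [0.49212982 0.25945397 0.052     ]
spare [0.49501285 0.10674777 0.        ] [0.49625693 0.10260192 0.        ]
loupe [0.4474862  0.10777732 0.        ] [0.44810271 0.10626449 0.        ]
```

```bash
python3 - <<'E'
from h import *
from scipy.spatial.transform import Rotation as R
s=robot.observe();M=R.from_quat(s["orientation"]).as_matrix();print(M.round(3))
d=np.array([.42,.19,.2])-s["eef_pos"];print(d, M.T@d)
E
```

```text
[[ 0.417 -0.     0.909]
 [-0.909  0.     0.417]
 [-0.    -1.     0.   ]]
[ 0.19083761  0.68986451 -0.03111577] [-0.54760073  0.03141565  0.46091944]
```

```bash
python3 - <<'E'
from h import *
r=robot.get_image("scene")
i=r["image"][140:300,160:320,::-1];cv2.imwrite("pics/box.png",cv2.resize(i,None,fx=3.7,fy=3.7,interpolation=cv2.INTER_CUBIC))
s=robot.get_image("side")
i=s["image"][140:440,200:520,::-1];cv2.imwrite("pics/box2.png",cv2.resize(i,None,fx=2,fy=2))
E
```

Request:
{"method": "jog_arm", "body": {"moves": [[0, 0, 0, 0, 1, 0, -1], [0, 0, 0, 0, 1, 0, -1], [0, 0, 0, 0, 1, 0, -1], [0, 0, 0, 0, 1, 0, -1], [0, 0, 0, 0, 0.1, 0, -1]]}}

```text
time_s: 1.08
eef_pos: [0.2292, -0.5, 0.2313]
orientation: [0.5, -0.5, 0.5, -0.5]
force: [0.1, 0.6, -1.1]
opening: -0.0001
```

View pics/box.png

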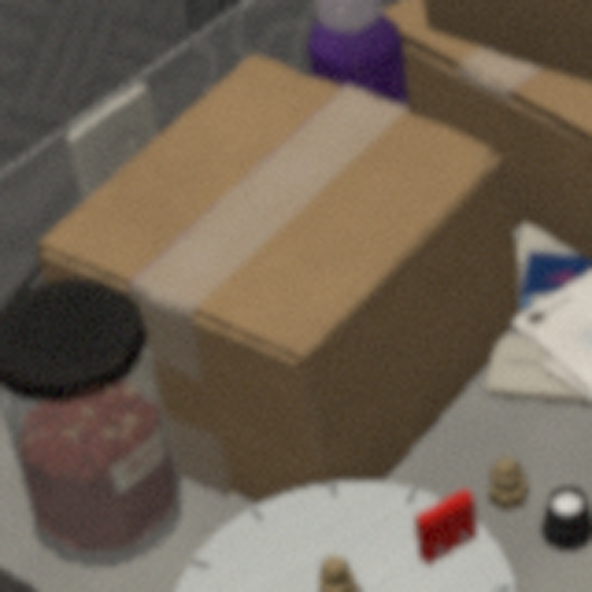

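View pics/box2.png

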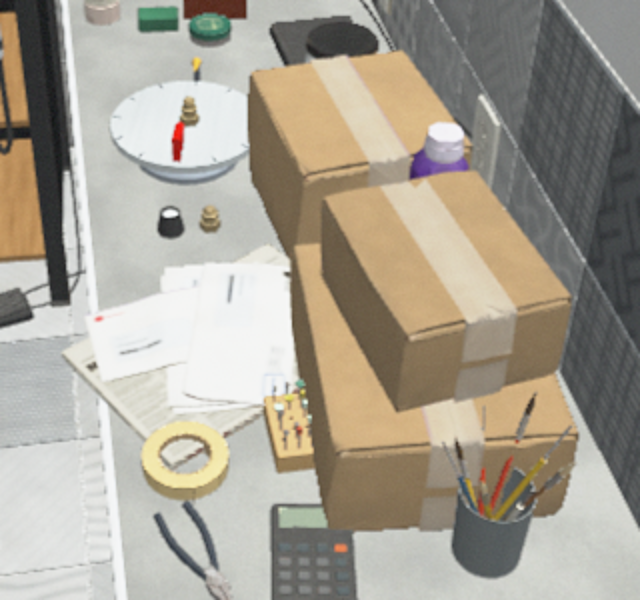

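Request:
{"method": "jog_arm", "body": {"moves": [[-0.95, 0, 0.25, 0, 0, 0, -1], [-0.95, 0, 0.25, 0, 0, 0, -1], [-0.95, 0, 0.25, 0, 0, 0, -1], [-0.95, 0, 0.25, 0, 0, 0, -1], [-0.95, 0, 0.25, 0, 0, 0, -1], [-0.95, 0, 0.25, 0, 0, 0, -1], [-0.95, 0, 0.25, 0, 0, 0, -1], [-0.95, 0, 0.25, 0, 0, 0, -1], [-0.95, 0, 0.25, 0, 0, 0, -1]]}}

```text
time_s: 2.2
eef_pos: [0.3193, -0.1568, 0.2316]
orientation: [-0.501, 0.499, -0.5, 0.501]
force: [1.8, -0.8, -0.3]
opening: 0.0
```

Request:
{"method": "jog_arm", "body": {"moves": [[-0.95, 0, 0.25, 0, 0, 0, -1], [-0.95, 0, 0.25, 0, 0, 0, -1], [-0.95, 0, 0.25, 0, 0, 0, -1], [-0.95, 0, 0.25, 0, 0, 0, -1], [-0.95, 0, 0.25, 0, 0, 0, -1], [-0.95, 0, 0.25, 0, 0, 0, -1], [-0.95, 0, 0.25, 0, 0, 0, -1], [-0.95, 0, 0.25, 0, 0, 0, -1], [0, 0, 0, 0, 0, 0, -1]]}}

```text
time_s: 3.32
eef_pos: [0.3991, 0.1481, 0.2313]
orientation: [-0.501, 0.499, -0.498, 0.502]
force: [0.6, -1.3, 0.5]
opening: -0.0
```

Request:
{"method": "jog_arm", "body": {"moves": [[-0.97, 0.5, 0.27, 0, 0, 0, -1], [0, 1, 0, 0, 0, 0, -1], [0, 1, 0, 0, 0, 0, -1], [0, 0.5, 0, 0, 0, 0, -1], [0, 0, 0, 0, 0, 0, -1]]}}

```text
time_s: 3.95
eef_pos: [0.4084, 0.1838, 0.1101]
orientation: [0.501, -0.5, 0.499, -0.499]
force: [-0.7, 0.2, 0.9]
opening: -0.0
```

```bash
python3 - <<'E'
from h import *
print(robot.observe()["eef_pos"])
for n in ["wrist","scene","side"]:
    r=robot.get_image(n)["image"][:,:,::-1]
    if n=="scene": r=cv2.resize(r[200:380,150:370],None,fx=3,fy=3)
    if n=="side": r=cv2.resize(r[130:290,220:380],None,fx=3.5,fy=3.5)
    cv2.imwrite(f"pics/{n}1.png",r)
E
```

```text
[0.40835046 0.1837938  0.11008764]
```

View pics/wrist1.png

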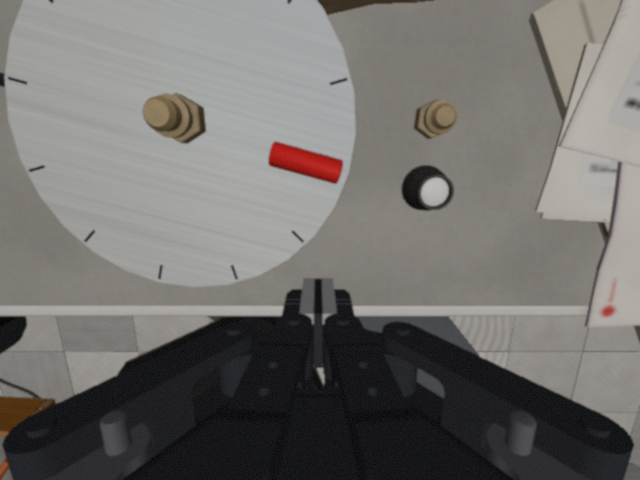

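View pics/scene1.png

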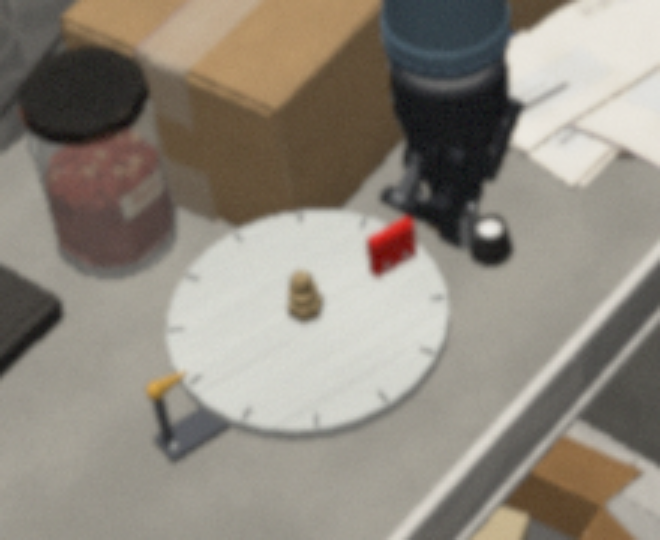

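View pics/side1.png

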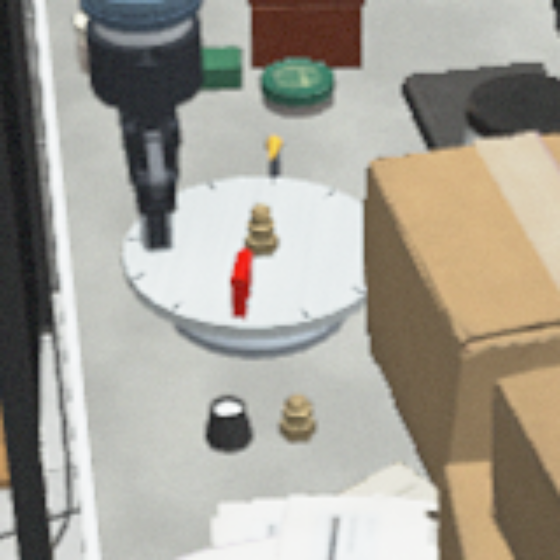

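```bash
cat >> h.py <<'E'
from scipy.spatial.transform import Rotation as R
def wristE(s,r):
    T=np.eye(4);T[:3,:3]=R.from_quat(s["orientation"]).as_matrix();T[:3,3]=s["eef_pos"];return T@np.array(r["mount"])
def wred(im):
    i=im.astype(int); m=((i[...,0]>100)&(i[...,1]<70)&(i[...,2]<70)).astype(np.uint8); return m
def big(m):
    n,l,st,ce=cv2.connectedComponentsWithStats(m); k=1+np.argmax(st[1:,4]); return (l==k)
C=np.array([.4903,.2615])
E
python3 - <<'E'
from h import *
s=robot.observe();r=robot.get_image("wrist");E=wristE(s,r)
m=big(wred(r["image"]));c,sz,a=cv2.minAreaRect(np.argwhere(m)[:,::-1].astype(np.float32));print(c,sz,a)
b=cv2.boxPoints((c,sz,a))
p=[onz(r,*q,.089,E) for q in b];print(np.round(p,4), onz(r,*c,.089,E))
for n,u,v,z in [("fit top",161,112,.088),("fit base~",185,120,.052),("spare top",444,115,.03),("loupe",434,192,.029)]: print(n,onz(r,u,v,z,E))
# disc circle
g=r["image"].min(2);mm=big((g>150).astype(np.uint8)[:,:].copy())
cs,_=cv2.findContours(mm.astype(np.uint8),cv2.RETR_EXTERNAL,cv2.CHAIN_APPROX_NONE)
k=max(cs,key=cv2.contourArea)[:,0];k=k[(k[:,1]>5)&(k[:,0]>30)&(k[:,0]<360)]
P=np.array([onz(r,u,v,.052,E)[:2] for u,v in k])
from scipy.optimize import least_squares
f=least_squares(lambda c:np.hypot(*(P-c[:2]).T)-c[2],[.49,.26,.1],loss="soft_l1",f_scale=.001);print(f.x,np.abs(f.fun).mean())
E
```

```text
(306.71539306640625, 166.87692260742188) (70.77857971191406, 23.066625595092773) 15.255118370056152
[[0.4681 0.21   0.089 ]
 [0.4787 0.2066 0.089 ]
 [0.4699 0.1734 0.089 ]
 [0.459  0.1762 0.089 ]] [0.46899577 0.19164145 0.089     ]
fit top [0.49439434 0.26064369 0.088     ]
fit base~ [0.49402238 0.26324911 0.052     ]
spare top [0.49903171 0.10535299 0.03      ]
loupe [0.44979322 0.10694927 0.029     ]
[0.48497179 0.25692748 0.09293941] 0.005805872787837032
```

```bash
python3 - <<'E'
from h import *
r=robot.get_image("scene"); s=robot.get_image("side")
print(onz(r,230.8,273.8,0),onz(r,160+300/3.7,140+360/3.7,.25),onz(r,160+498/3.7,140+158/3.7,.25))
print(onz(s,200+250/2,140+72/2,.25),onz(s,200+302/2,140+172/2,.25))
E
```

```text
[0.62278976 0.19388134 0.        ] [0.49152194 0.2615984  0.25      ] [0.50990703 0.07678199 0.25      ]
[0.53701572 0.0519333  0.25      ] [ 0.55623577 -0.13542038  0.25      ]
```

Request:
{"method": "jog_arm", "body": {"moves": [[0, 0.5, 0, 0, 0, 0, -1], [0, 0.55, 0.4, 0, 0, 0, -1], [0, 0, 0.4, 0, 0, 0, -1], [0, 0, 0, 0, 0, 0, -1]]}}

```text
time_s: 4.75
eef_pos: [0.4438, 0.185, 0.0704]
orientation: [-0.499, 0.499, -0.5, 0.501]
force: [-0.7, -0.5, 0.2]
opening: 0.0001
```

Request:
{"method": "jog_arm", "body": {"moves": [[0, 0, 0.1, 0, 0, 0, -1], [0, 0, 0.2, 0, 0, 0, -1], [0, 0, 0.3, 0, 0, 0, -1], [0, 0, 0.35, 0, 0, 0, -1], [0, 0, -0.2, 0, 0, 0, -1], [0, -0.7, -0.3, 0, 0, 0, -1], [0, -0.8, 0, 0, 0, 0, -1]]}}

```text
time_s: 5.62
eef_pos: [0.4571, 0.1848, 0.1289]
orientation: [0.501, -0.501, 0.499, -0.499]
force: [1.1, -0.7, 1.0]
opening: -0.0003
```

```bash
cat > q.py <<'E'
from h import *
import sys
def ang():
    s=robot.observe();r=robot.get_image("wrist");E=wristE(s,r)
    t=s["time_s"];out=[t]
    m=wred(r["image"])
    if m.sum()>150:
        b=big(m); pts=np.argwhere(b)[:,::-1]; c=pts.mean(0); p=onz(r,*c,.085,E)[:2]-C
        out+=["wrist",np.degrees(np.arctan2(p[1],p[0])),np.hypot(*p),int(b.sum())]
    return out,r
def ang2(n="scene"):
    t=robot.observe()["time_s"];r=robot.get_image(n);im=r["image"].copy()
    q=proj(r,[*C,.06]).astype(int);i=im.astype(int)
    m=((i[...,0]>90)&(i[...,1]<.45*i[...,0])&(i[...,2]<.45*i[...,0])).astype(np.uint8)
    k=np.zeros_like(m);cv2.circle(k,tuple(int(v) for v in q),55,1,-1);m*=k
    if m.sum()<15:return [t,n,None],r
    b=big(m);c=np.argwhere(b)[:,::-1].mean(0);p=onz(r,*c,.071)[:2]-C
    return [t,n,np.degrees(np.arctan2(p[1],p[0])),np.hypot(*p),int(b.sum())],r
E
python3 - <<'E'
from q import *
for k in range(2):
    o,r=ang();print(o)
    o,r2=ang2();print(o)
    o,r3=ang2("side");print(o)
cv2.imwrite("pics/w2.png",r["image"][:,:,::-1]);cv2.imwrite("pics/s2.png",cv2.resize(r2["image"][200:380,150:370,::-1],None,fx=3,fy=3))
print(robot.observe()["eef_pos"])
E
```

```text
[5.625, 'wrist', np.float64(-43.51336968076712), np.float64(0.07171465862496111), 1449]
[5.675, 'scene', np.float64(-38.43732369708833), np.float64(0.08135108812837988), 88]
[5.725, 'side', np.float64(-30.753162594334196), np.float64(0.06770372611169605), 115]
[5.775, 'wrist', np.float64(-27.83799031838484), np.float64(0.07184915004010865), 1463]
[5.825, 'scene', np.float64(-23.88973334047392), np.float64(0.07917421140984388), 106]
[5.875, 'side', np.float64(-14.861098538524576), np.float64(0.06599560171971408), 91]
[0.45859792 0.18480807 0.12838192]
```

Request:
{"method": "jog_arm", "body": {"moves": [[0, 0.3, 0.3, 0, 0, 0, -1], [0, 0.3, 0.35, 0, 0, 0, -1], [0, 0, 0, 0, 0, 0, -1], [0, 0, 0, 0, 0, 0, -1], [0, 0, 0, 0, 0, 0, -1], [0, 0, 0, 0, 0, 0, -1], [0, 0, 0, 0, 0, 0, -1], [0, 0, 0, 0, 0, 0, -1], [0, 0, 0, 0, 0, 0, -1], [0, 0, 0, 0, 0, 0, -1]]}}

```text
time_s: 7.18
eef_pos: [0.4857, 0.1849, 0.1053]
orientation: [-0.5, 0.5, -0.5, 0.5]
force: [-0.9, -0.6, 0.5]
opening: -0.0001
```

Request:
{"method": "jog_arm", "body": {"moves": [[0, 0, 0, 0, 0, 0, -1], [0, 0, 0, 0, 0, 0, -1], [0, 0, 0, 0, 0, 0, -1], [0, 0, 0, 0, 0, 0, -1], [0, 0, 0, 0, 0, 0, -1], [0, 0, 0, 0, 0, 0, -1], [0, 0, 0, 0, 0, 0, -1], [0, 0, 0, 0, 0, 0, -1], [0, 0, 0, 0, 0, 0, -1], [0, 0, 0, 0, 0, 0, -1]]}}

```text
time_s: 8.43
eef_pos: [0.4857, 0.1849, 0.1053]
orientation: [0.5, -0.5, 0.5, -0.5]
force: [-0.5, 0.3, 0.5]
opening: -0.0002
```

Request:
{"method": "jog_arm", "body": {"moves": [[0, 0, 0, 0, 0, 0, -1], [0, 0, 0, 0, 0, 0, -1], [0, 0, 0, 0, 0, 0, -1], [0, 0, 0, 0, 0, 0, -1], [0, 0, 0, 0, 0, 0, -1], [0, 0, 0, 0, 0, 0, -1], [0, 0, 0, 0, 0, 0, -1], [0, 0, 0, 0, 0, 0, -1], [0, 0, 0, 0, 0, 0, -1], [0, 0, 0, 0, 0, 0, -1]]}}

```text
time_s: 9.68
eef_pos: [0.4857, 0.1849, 0.1053]
orientation: [0.5, -0.5, 0.5, -0.5]
force: [0.2, -0.6, 0.1]
opening: 0.0005
```

```bash
python3 - <<'E'
from q import *
for k in range(2):
    o,r=ang();print(o)
    o,r2=ang2();print(o)
    o,r3=ang2("side");print(o)
cv2.imwrite("pics/w3.png",r["image"][:,:,::-1]);cv2.imwrite("pics/s3.png",cv2.resize(r2["image"][200:380,150:370,::-1],None,fx=3,fy=3))
print(robot.observe()["eef_pos"])
E
```

```text
[9.675, 'wrist', np.float64(-43.644961577970385), np.float64(0.07186735405429384), 1774]
[9.725, 'scene', np.float64(-39.457155258843386), np.float64(0.08187454577414086), 81]
[9.775, 'side', np.float64(-33.396221729376904), np.float64(0.0677419008565667), 123]
[9.825, 'wrist', np.float64(-31.829910137416558), np.float64(0.0716907344286918), 1784]
[9.875, 'scene', np.float64(-28.80107311724528), np.float64(0.08020456552797932), 99]
[9.925, 'side', np.float64(-21.15247046818916), np.float64(0.0654943811823249), 102]
[0.48568296 0.18493854 0.10530276]
```

View pics/w3.png

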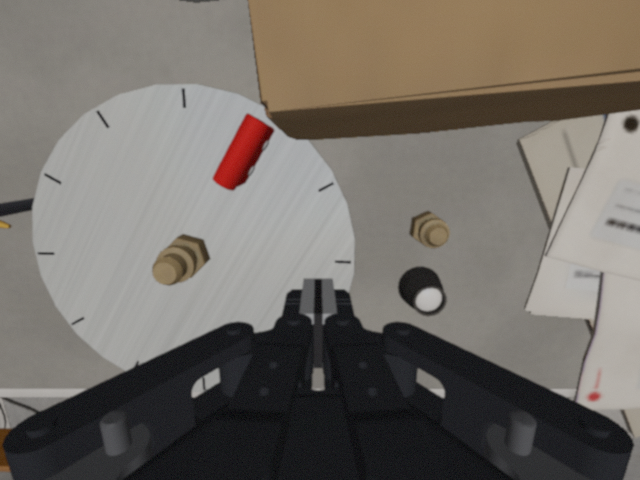

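View pics/s3.png

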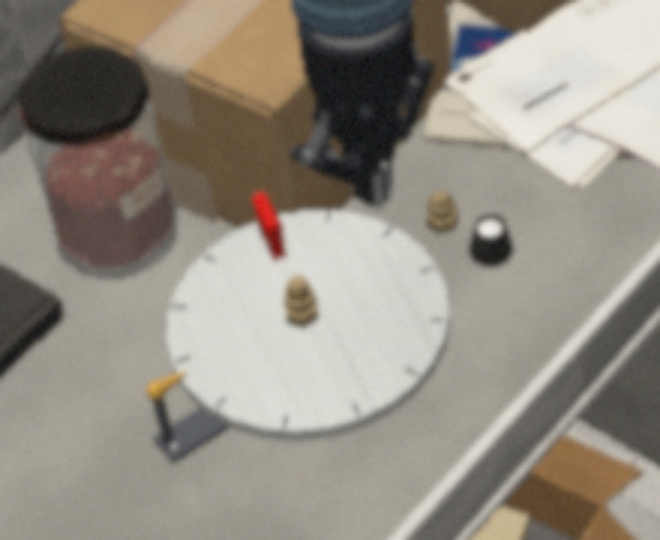

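Request:
{"method": "jog_arm", "body": {"moves": [[0, 0.6, 0, 0, 0, 0, -1], [0, 0.6, 0, 0, 0, 0, -1], [0, 0, 0, 0, 0, 0, -1], [0, 0, 0, 0, 0, 0, -1], [0, 0, 0, 0, 0, 0, -1], [0, 0, 0, 0, 0, 0, -1]]}}

```text
time_s: 10.72
eef_pos: [0.4863, 0.185, 0.0581]
orientation: [-0.5, 0.5, -0.5, 0.501]
force: [0.3, -0.2, 0.3]
opening: 0.0001
```

```bash
python3 - <<'E'
from q import *
o,r=ang();print(o)
o,r2=ang2();print(o)
print(robot.observe())
cv2.imwrite("pics/w4.png",r["image"][:,:,::-1])
E
```

```text
[10.725, 'wrist', np.float64(23.0629254146244), np.float64(0.06472774559341377), 1295]
[10.775, 'scene', np.float64(36.85351569220918), np.float64(0.07404495066346597), 165]
{'time_s': 10.825, 'joint_positions': array([ 1.49015695e-01,  3.90284211e-01,  1.82462071e+00, -2.05150859e-06,
        9.25738802e-01,  1.71928262e+00]), 'joint_vel': array([ 0.00042605,  0.0042083 ,  0.00297319,  0.00183457, -0.00140184,
        0.00013625]), 'joint_torque': array([-4.04328384e-03, -4.51292288e+01, -2.20776898e+01, -1.01304338e-04,
       -5.87539325e-03,  2.91585218e-05]), 'eef_pos': array([0.48598437, 0.18500124, 0.05782881]), 'orientation': array([-0.49986316,  0.49966735, -0.50006719,  0.50040201]), 'force': array([-0.03751677,  0.030688  ,  0.27832391]), 'wrist_torque': array([ 0.01944211,  0.03775716, -0.00106886]), 'opening': 4.134191054347687e-05}
```

Request:
{"method": "jog_arm", "body": {"moves": [[0, 0, 0, 0, 0, 0, -1], [0, 0, 0, 0, 0, 0, -1], [0, 0, 0, 0, 0, 0, -1], [0, 0.2, 0, 0, 0, 0, -1], [0, 0, 0, 0, 0, 0, -1]]}}

```text
time_s: 11.45
eef_pos: [0.4893, 0.1851, 0.052]
orientation: [-0.498, 0.498, -0.502, 0.502]
force: [0.0, -1.3, 19.3]
opening: 0.0001
```

```bash
python3 - <<'E'
from q import *
for k in range(2):
    o,r2=ang2();print(o)
    o,r3=ang2("side");print(o)
s=robot.observe();print(s["eef_pos"],s["force"])
cv2.imwrite("pics/s4.png",cv2.resize(r2["image"][200:380,150:370,::-1],None,fx=3,fy=3))
cv2.imwrite("pics/d4.png",cv2.resize(r3["image"][130:290,220:380,::-1],None,fx=3.5,fy=3.5))
E
```

```text
[11.45, 'scene', np.float64(74.13913637333958), np.float64(0.07361530681475324), 167]
[11.5, 'side', None]
[11.55, 'scene', np.float64(74.07335703498332), np.float64(0.07344031908957831), 170]
[11.6, 'side', None]
[0.48906853 0.18515321 0.05194702] [ 1.21386753 -0.50103173 18.50692531]
```

View pics/s4.png

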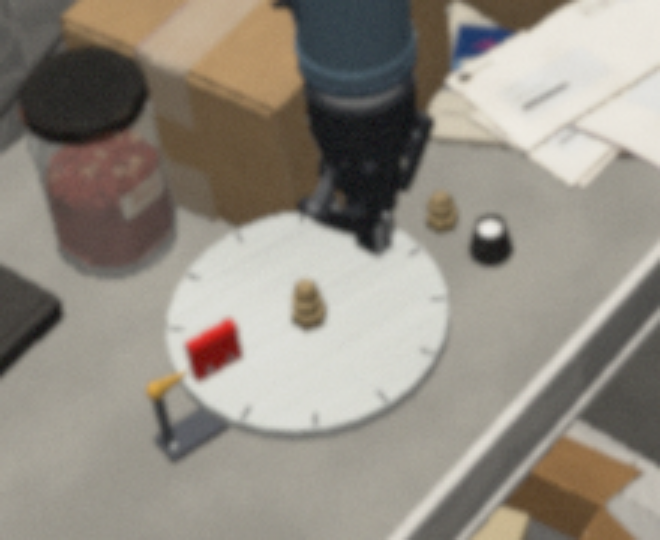

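View pics/d4.png

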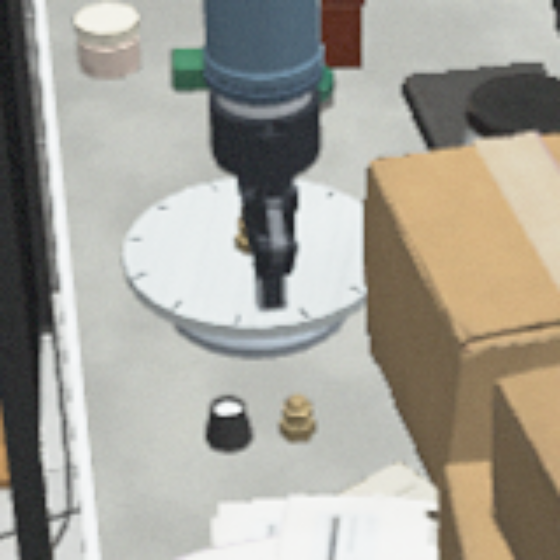

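```bash
python3 - <<'E'
from q import *
r=robot.get_image("scene")
cv2.imwrite("pics/s5.png",cv2.resize(r["image"][300:340,195:250,::-1],None,fx=14,fy=14,interpolation=cv2.INTER_CUBIC))
i=r["image"].astype(int)
m=((i[...,0]>90)&(i[...,1]<.45*i[...,0])&(i[...,2]<.45*i[...,0])).astype(np.uint8)
m[:290]=0;m[345:]=0;m[:,:190]=0;m[:,300:]=0
b=big(m);k=np.argwhere(b)[:,::-1]
print(cv2.minAreaRect(k.astype(np.float32)))
# predict corners for q candidates
for th in (70,74,77,80):
    u=np.array([np.cos(np.radians(th)),np.sin(np.radians(th))])
    print(th,[np.round(proj(r,[*(C+u*rr),z]),1).tolist() for rr,z in((.056,.089),(.092,.089),(.092,.052),(.056,.052),(.098,.068))])
E
```

```text
((221.09231567382812, 315.6615295410156), (11.163125038146973, 17.861000061035156), 60.2551155090332)
70 [[226.0, 304.5], [210.0, 312.3], [212.6, 323.5], [228.3, 315.8], [208.9, 320.0]]
74 [[226.9, 305.7], [211.5, 314.3], [214.1, 325.6], [229.2, 317.0], [210.4, 322.2]]
77 [[227.7, 306.6], [212.8, 315.8], [215.3, 327.0], [230.0, 317.9], [211.7, 323.8]]
80 [[228.5, 307.4], [214.1, 317.2], [216.7, 328.4], [230.8, 318.7], [213.2, 325.3]]
```

View pics/s5.png

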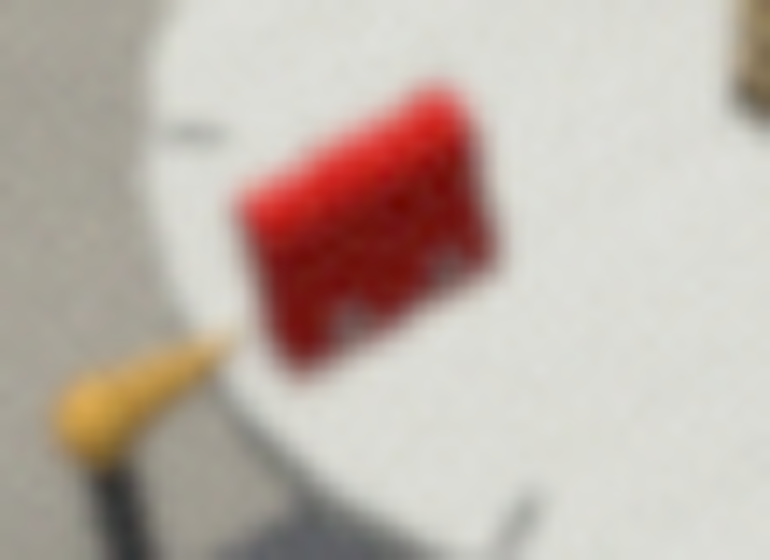

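Request:
{"method": "jog_arm", "body": {"moves": [[0, -0.2, 0, 0, 0, 0, -1], [0, -0.9, 0, 0, 0, 0, -1], [-0.5, -1, -0.3, 0, 0, 0, -1], [-0.9, -1, -0.5, 0, 0, 0, -1], [-0.9, -1, -0.5, 0, 0, 0, -1], [-0.6, -0.9, -0.4, 0, 0, 0, -1], [0, 0, 0, 0, 0, 0, -1], [0, 0, 0, 0, 0, 0, -1]]}}

```text
time_s: 12.7
eef_pos: [0.4172, 0.3005, 0.2483]
orientation: [0.501, -0.5, 0.5, -0.5]
force: [-0.3, 0.2, -0.3]
opening: 0.0002
```

```bash
python3 - <<'E'
from q import *
s=robot.observe();r=robot.get_image("wrist")
cv2.imwrite("pics/w6.png",r["image"][:,:,::-1])
for k in range(2):
    print(ang()[0]);print(ang2()[0])
print(s["eef_pos"])
E
```

```text
[12.75, 'wrist', np.float64(62.46677172636372), np.float64(0.07413247311612016), 560]
[12.8, 'scene', np.float64(59.16098736381165), np.float64(0.0734464923822524), 169]
[12.85, 'wrist', np.float64(61.377542881038366), np.float64(0.07422072797673517), 564]
[12.9, 'scene', np.float64(58.093101146762876), np.float64(0.07354192820355254), 166]
[0.41717049 0.30054095 0.2483042 ]
```

View pics/w6.png

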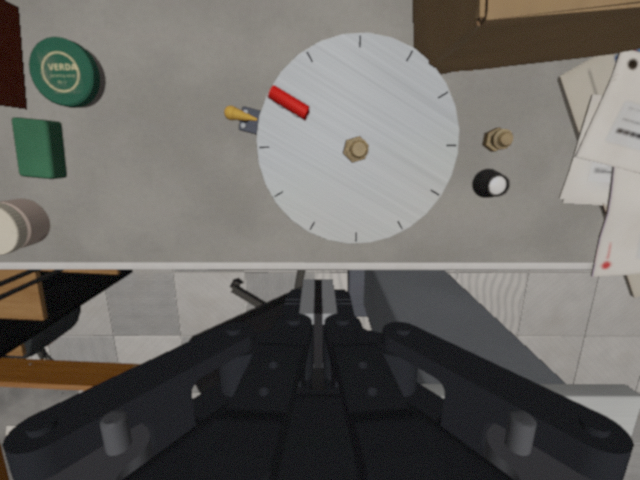

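Request:
{"method": "jog_arm", "body": {"moves": [[0.3, 0.8, 0, 0, 0, 0, -1], [0.25, 0.9, 0, 0, 0, 0, -1], [0, 0.9, 0, 0, 0, 0, -1], [0, 0.9, 0, 0, 0, 0, -1], [0, 0.7, 0, 0, 0, 0, -1], [0, 0.4, 0, 0, 0, 0, -1], [0, 0, 0, 0, 0, 0, -1], [0, 0, 0, 0, 0, 0, -1], [0, 0, 0, 0, 0, 0, -1], [0, 0, 0, 0, 0, 0, -1]]}}

```text
time_s: 14.2
eef_pos: [0.4181, 0.2791, 0.066]
orientation: [-0.5, 0.5, -0.5, 0.501]
force: [0.4, -0.1, 0.9]
opening: 0.0002
```

Request:
{"method": "jog_arm", "body": {"moves": [[0, 0, 0, 0, 0, 0, -1], [0, 0, 0, 0, 0, 0, -1], [0, 0, 0, 0, 0, 0, -1], [0, 0, 0, 0, 0, 0, -1], [0, 0, 0, 0, 0, 0, -1], [0, 0, 0, 0, 0, 0, -1]]}}

```text
time_s: 14.95
eef_pos: [0.4176, 0.2789, 0.0653]
orientation: [0.5, -0.5, 0.5, -0.5]
force: [-0.1, -0.2, 0.1]
opening: -0.0
```

```bash
python3 - <<'E'
from q import *
for k in range(2):
    o,r=ang();print(o);print(ang2()[0])
print(robot.observe()["eef_pos"])
cv2.imwrite("pics/w7.png",r["image"][:,:,::-1])
E
```

```text
[14.95, 'wrist', np.float64(53.15805771715011), np.float64(0.061953356232924764), 941]
[15.0, 'scene', np.float64(48.81660481648782), np.float64(0.07394333265752655), 163]
[15.05, 'wrist', np.float64(53.138303364498825), np.float64(0.062000804377458384), 942]
[15.1, 'scene', np.float64(48.76502439726198), np.float64(0.07404382475565782), 162]
[0.41766955 0.2789075  0.0653348 ]
```

View pics/w7.png

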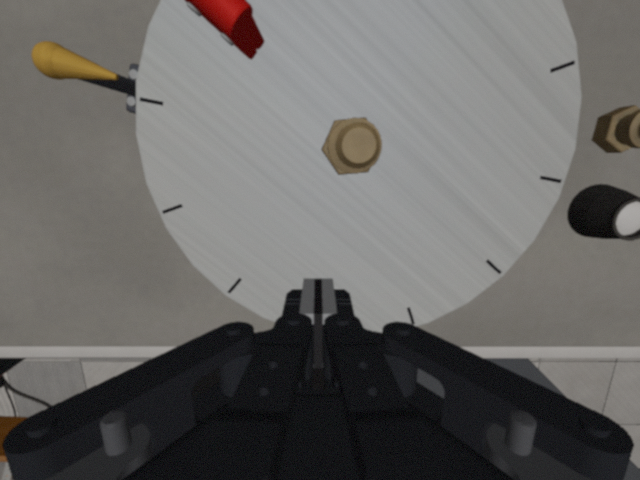

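Request:
{"method": "jog_arm", "body": {"moves": [[0, 0.2, 0, 0, 0, 0, -1], [0, 0.1, 0, 0, 0, 0, -1], [0, 0.03, 0, 0, 0, 0, -1], [0, 0.01, 0, 0, 0, 0, -1]]}}

```text
time_s: 15.65
eef_pos: [0.4173, 0.2791, 0.052]
orientation: [0.5, -0.5, 0.5, -0.5]
force: [-3.0, 1.1, 7.8]
opening: -0.0
```

```bash
python3 - <<'E'
from q import *
s=robot.observe();print(s["eef_pos"],s["force"])
im=cv2.imread("pics/w6.png");cv2.imwrite("pics/w6z.png",cv2.resize(im[20:260,210:470],None,fx=3,fy=3,interpolation=cv2.INTER_CUBIC)[:600])
E
```

```text
[0.41730603 0.27912686 0.05200986] [-3.04944273  1.06681083  7.77150023]
```

View pics/w6z.png

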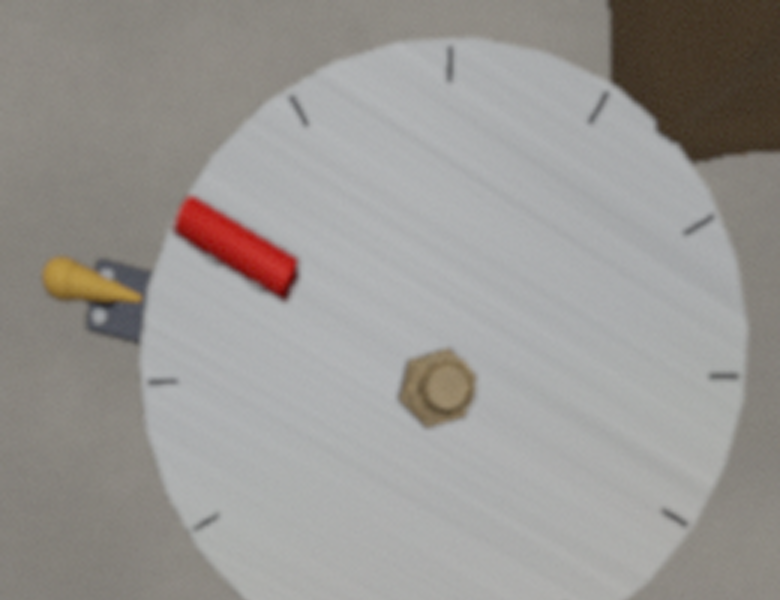

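```bash
python3 - <<'E'
from h import *
r=robot.get_image("wrist")
s={"eef_pos":np.array([.41717,.30054,.2483]),"orientation":np.array([.501,-.5,.5,-.5])/np.linalg.norm([.501,-.5,.5,-.5])}
E=wristE(s,r)
f=lambda u,v,z:onz(r,210+u/3-.33,20+v/3-.33,z,E)[:2]
im=cv2.imread("pics/w6.png");g=im.min(2);m=(g>150).astype(np.uint8);m[260:]=0;b=big(cv2.morphologyEx(m,cv2.MORPH_OPEN,np.ones((5,5)))).astype(np.uint8)
k=cv2.convexHull(max(cv2.findContours(b,0,1)[0],key=cv2.contourArea))[:,0]
P=np.array([onz(r,u,v,.052,E)[:2] for u,v in k])
from scipy.optimize import least_squares
o=least_squares(lambda c:np.hypot(*(P-c[:2]).T)-c[2],[.49,.26,.1],loss="soft_l1",f_scale=.001);print(o.x,np.abs(o.fun).mean())
c=o.x[:2]
pt=f(142,297,.068);kn=f(62,277,.070);a=f(190,216,.089);d=f(288,278,.089)
A=lambda v:(np.degrees(np.arctan2(v[1],v[0])),np.hypot(*v))
print("ptr",A(pt-c),"ptr line",A(kn-pt),"tab out",A(a-c),"in",A(d-c),"tab line",A(a-d))
E
```

```text
[0.48823558 0.26305313 0.09913691] 0.0002170237365862302
ptr (np.float64(76.02991359275272), np.float64(0.09778726402130586)) ptr line (np.float64(76.87665973592004), np.float64(0.024281944034677864)) tab out (np.float64(60.640411785206474), np.float64(0.08809770492211334)) in (np.float64(61.43950942577337), np.float64(0.05620947648690794)) tab line (np.float64(59.232410551313954), np.float64(0.03190332778791571))
```

Request:
{"method": "jog_arm", "body": {"moves": [[0.05, 0, 0, 0, 0, 0, -1], [0.1, 0, 0, 0, 0, 0, -1], [0.15, 0, 0, 0, 0, 0, -1], [0.15, 0, 0, 0, 0, 0, -1], [0.15, 0, 0, 0, 0, 0, -1], [0.12, 0, 0, 0, 0, 0, -1], [0.08, 0, 0, 0, 0, 0, -1], [0.05, 0, 0, 0, 0, 0, -1], [0.03, 0, 0, 0, 0, 0, -1], [0, 0, 0, 0, 0, 0, -1]]}}

```text
time_s: 16.95
eef_pos: [0.4185, 0.2439, 0.052]
orientation: [-0.5, 0.5, -0.5, 0.501]
force: [2.6, 0.6, 4.5]
opening: -0.0
```

```bash
python3 - <<'E'
from q import *
for k in range(2): 
    o,r=ang2();print(o)
s=robot.observe();print(s["eef_pos"],s["force"])
cv2.imwrite("pics/s8.png",cv2.resize(r["image"][200:380,150:370,::-1],None,fx=3,fy=3))
E
```

```text
[16.95, 'scene', np.float64(76.46742131251213), np.float64(0.07341599549295143), 167]
[17.0, 'scene', np.float64(76.40616999439362), np.float64(0.07335829442147872), 168]
[0.41848277 0.24391877 0.05203289] [2.89120004 1.14022565 5.64275228]
```

View pics/s8.png

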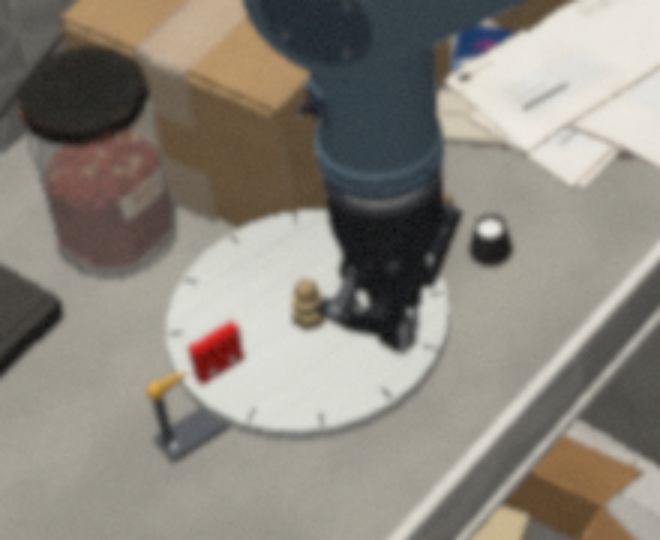

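Request:
{"method": "jog_arm", "body": {"moves": [[0, -0.005, 0, 0, 0, 0, -1], [0, -0.005, 0, 0, 0, 0, -1], [0, -0.005, 0, 0, 0, 0, -1], [0, -0.005, 0, 0, 0, 0, -1], [0, -0.005, 0, 0, 0, 0, -1], [0, -0.005, 0, 0, 0, 0, -1], [0, -0.005, 0, 0, 0, 0, -1], [0, -0.01, 0, 0, 0, 0, -1], [0, -0.02, 0, 0, 0, 0, -1], [0, -0.05, 0, 0, 0, 0, -1]]}}

```text
time_s: 18.3
eef_pos: [0.4176, 0.2437, 0.0564]
orientation: [0.5, -0.5, 0.5, -0.5]
force: [-0.4, 0.0, 1.3]
opening: 0.0003
```

Request:
{"method": "jog_arm", "body": {"moves": [[0, -0.5, 0, 0, 0, 0, -1], [0, -0.9, 0, 0, 0, 0, -1], [-0.6, -1, 0, 0, 0, 0, -1], [-0.8, -1, 0, 0, 0, 0, -1], [0, -1, 0, 0, 0, 0, -1], [0, -0.4, 0, 0, 0, 0, -1], [0, 0, 0, 0, 0, 0, -1], [0, 0, 0, 0, 0, 0, -1]]}}

```text
time_s: 19.3
eef_pos: [0.4168, 0.299, 0.2465]
orientation: [0.501, -0.5, 0.5, -0.499]
force: [0.4, 0.6, -0.4]
opening: -0.0001
```

```bash
python3 - <<'E'
from q import *
for k in range(3):
    s=robot.observe();r=robot.get_image("wrist");o,r2=ang2();print(o)
print(s["eef_pos"],s["orientation"].tolist(),s["force"])
cv2.imwrite("pics/w9.png",r["image"][:,:,::-1])
cv2.imwrite("pics/w9z.png",cv2.resize(r["image"][20:220,210:470,::-1],None,fx=3,fy=3,interpolation=cv2.INTER_CUBIC))
E
```

```text
[19.35, 'scene', np.float64(76.54200694049376), np.float64(0.07341341884050548), 168]
[19.45, 'scene', np.float64(76.47027911097705), np.float64(0.07331681583574838), 167]
[19.55, 'scene', np.float64(76.52409858221083), np.float64(0.0733696486496288), 168]
[0.41717944 0.29929005 0.24702444] [0.5008171457141433, -0.5003134769680718, 0.4996649124520323, -0.4992029513005308] [ 0.64437222  0.41749189 -0.07539971]
```

View pics/w9z.png

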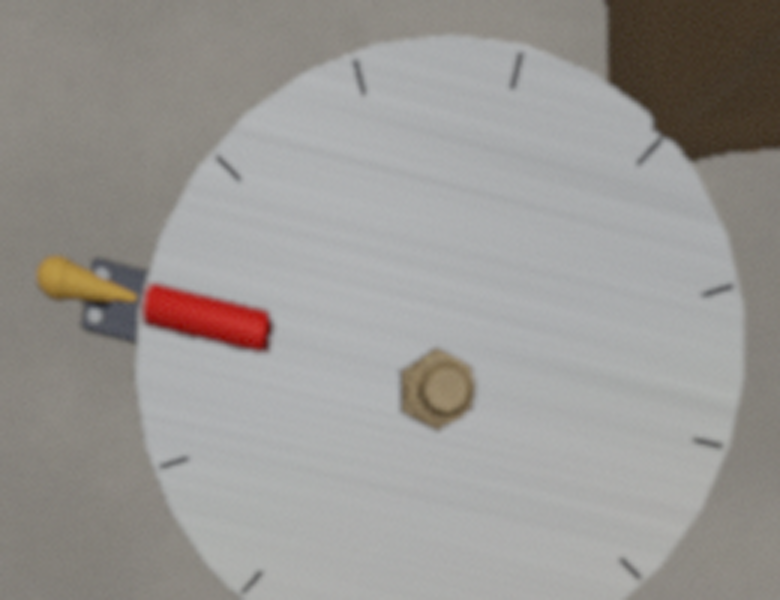

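```bash
python3 - <<'E'
from h import *
s=robot.observe();r=robot.get_image("wrist");E=wristE(s,r);im=r["image"]
f=lambda u,v,z:onz(r,210+u/3-.33,20+v/3-.33,z,E)[:2]
g=im.min(2);m=(g>150).astype(np.uint8);m[260:]=0;b=big(cv2.morphologyEx(m,cv2.MORPH_OPEN,np.ones((5,5)))).astype(np.uint8)
k=cv2.convexHull(max(cv2.findContours(b,0,1)[0],key=cv2.contourArea))[:,0]
P=np.array([onz(r,u,v,.052,E)[:2] for u,v in k])
from scipy.optimize import least_squares
o=least_squares(lambda c:np.hypot(*(P-c[:2]).T)-c[2],[.49,.26,.1],loss="soft_l1",f_scale=.001);c=o.x[:2];print(o.x)
A=lambda v:(np.degrees(np.arctan2(v[1],v[0])).round(2),np.hypot(*v).round(4))
mr=big(wred(im));pts=np.argwhere(mr)[:,::-1].astype(np.float32)
cen,sz,a=cv2.minAreaRect(pts);print(cen,sz,a)
pw=np.array([onz(r,*q,.087,E)[:2] for q in pts]);w=pw-pw.mean(0);d=np.linalg.svd(w,full_matrices=False)[2][0];d*=np.sign(d[1])
print("tab centroid",A(pw.mean(0)-c),"tab line",A(d))
h=cv2.cvtColor(im,cv2.COLOR_RGB2HSV);i=im.astype(int)
my=((h[...,1]>110)&(h[...,0]>12)&(h[...,0]<35)).astype(np.uint8);my[:, :210]=0;my[:,262:]=0;my[:95]=0;my[140:]=0
y=np.argwhere(big(my))[:,::-1];yw=np.array([onz(r,*q,.068,E)[:2] for q in y]);w=yw-yw.mean(0);e=np.linalg.svd(w,full_matrices=False)[2][0];e*=np.sign(e[1])
print("ptr centroid",A(yw.mean(0)-c),"ptr line",A(e),"tip",A(f(138,298,.068)-c),len(y))
tip=f(138,298,.068)
# tip offset from tab line
q=pw.mean(0);print("tip lateral off tab line mm",1e3*(d[0]*(tip-q)[1]-d[1]*(tip-q)[0]))
print("fit hex",A(onz(r,210+437/3,20+388/3,.055,E)[:2]-c))
E
```

```text
[0.48816309 0.26319987 0.09916618]
(279.176513671875, 126.29412841796875) (42.20119857788086, 12.611851692199707) 14.03624439239502
tab centroid (np.float64(77.38), np.float64(0.0732)) tab line (np.float64(76.61), np.float64(1.0))
ptr centroid (np.float64(76.29), np.float64(0.1159)) ptr line (np.float64(74.95), np.float64(1.0)) tip (np.float64(76.03), np.float64(0.0977)) 286
tip lateral off tab line mm -1.963522066108424
fit hex (np.float64(166.97), np.float64(0.0033))
```

Request:
{"method": "jog_arm", "body": {"moves": [[0, 0, 0.34, 0, 0, 0, -1], [0, 0, 0, 0, 0, 0, -1], [0, 0, 0, 0, 0, 0, -1]]}}

```text
time_s: 20.02
eef_pos: [0.4314, 0.2996, 0.2482]
orientation: [0.5, -0.5, 0.5, -0.5]
force: [-0.3, -0.5, 0.3]
opening: 0.0001
```

```bash
python3 - <<'E'
from h import *
s=robot.observe();r=robot.get_image("wrist");E=wristE(s,r);im=r["image"];print(E[:3,3])
cv2.imwrite("pics/w10z.png",cv2.resize(im[40:220,200:460,::-1],None,fx=3,fy=3,interpolation=cv2.INTER_CUBIC))
g=im.min(2);m=(g>150).astype(np.uint8);m[260:]=0;b=big(cv2.morphologyEx(m,cv2.MORPH_OPEN,np.ones((5,5)))).astype(np.uint8)
k=cv2.convexHull(max(cv2.findContours(b,0,1)[0],key=cv2.contourArea))[:,0]
P=np.array([onz(r,u,v,.052,E)[:2] for u,v in k])
from scipy.optimize import least_squares
o=least_squares(lambda c:np.hypot(*(P-c[:2]).T)-c[2],[.49,.26,.1],loss="soft_l1",f_scale=.001);c=o.x[:2];print(o.x)
A=lambda v:(np.degrees(np.arctan2(v[1],v[0])).round(2),np.hypot(*v).round(4))
mr=big(wred(im));pts=np.argwhere(mr)[:,::-1]
pw=np.array([onz(r,*q,.089,E)[:2] for q in pts]);w=pw-pw.mean(0);d=np.linalg.svd(w,full_matrices=False)[2][0];d*=np.sign(d[1])
print("tab centroid",A(pw.mean(0)-c),"tab line",A(d),len(pts))
h=cv2.cvtColor(im,cv2.COLOR_RGB2HSV)
my=((h[...,1]>110)&(h[...,0]>12)&(h[...,0]<35)).astype(np.uint8);my[:, :190]=0;my[:,262:]=0;my[:85]=0;my[170:]=0
y=np.argwhere(big(my))[:,::-1];yw=np.array([onz(r,*q,.070,E)[:2] for q in y]);tip=yw[np.argsort(np.hypot(*(yw-c).T))[:10]].mean(0)
print("ptr centroid",A(yw.mean(0)-c),"tip",A(tip-c),len(y))
E
```

```text
[0.49703075 0.30130882 0.39104924]
[0.48823867 0.2631709  0.09901704]
tab centroid (np.float64(77.26), np.float64(0.0731)) tab line (np.float64(77.18), np.float64(1.0)) 485
ptr centroid (np.float64(76.26), np.float64(0.1154)) tip (np.float64(76.37), np.float64(0.0994)) 262
```

View pics/w10z.png

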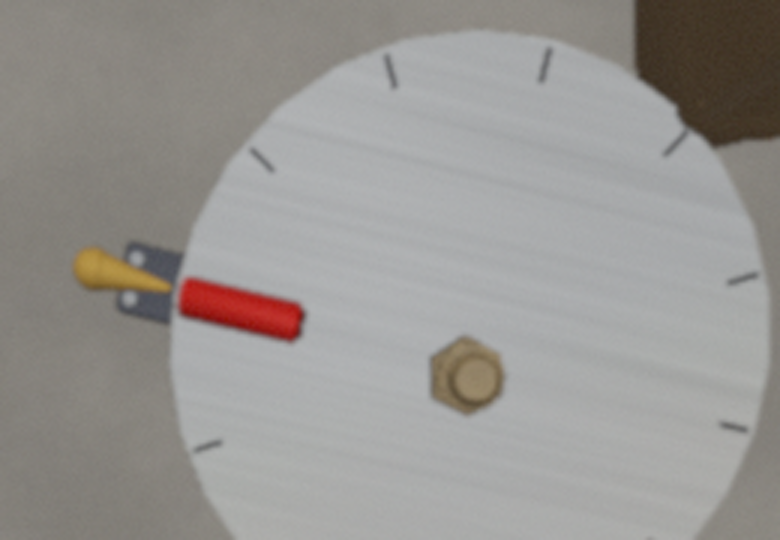

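Request:
{"method": "jog_arm", "body": {"moves": [[0.4, 0.7, -0.34, 0, 0, 0, -1], [0.54, 0.9, 0, 0, 0, 0, -1], [0, 1, 0, 0, 0, 0, -1], [0, 1, 0, 0, 0, 0, -1], [0, 0.8, 0, 0, 0, 0, -1], [0, 0.35, 0, 0, 0, 0, -1], [0, 0, 0, 0, 0, 0, -1], [0, 0, 0, 0, 0, 0, -1]]}}

```text
time_s: 21.08
eef_pos: [0.4187, 0.2625, 0.0595]
orientation: [-0.499, 0.499, -0.5, 0.501]
force: [0.5, 0.4, -0.5]
opening: 0.0004
```

```bash
python3 - <<'E'
from q import *
print(ang2()[0]);s=robot.observe();print(s["eef_pos"],s["force"])
E
```

```text
[21.075, 'scene', np.float64(76.47027911097705), np.float64(0.07331681583574838), 167]
[0.41874623 0.26255525 0.05965452] [0.05090093 0.25487645 1.01795804]
```

Request:
{"method": "jog_arm", "body": {"moves": [[0, 0.1, 0, 0, 0, 0, -1], [0, 0.05, 0, 0, 0, 0, -1], [0, 0.03, 0, 0, 0, 0, -1], [0, 0.015, 0, 0, 0, 0, -1], [0, 0.005, 0, 0, 0, 0, -1], [0, 0, 0, 0, 0, 0, -1]]}}

```text
time_s: 21.88
eef_pos: [0.4178, 0.2626, 0.052]
orientation: [-0.5, 0.5, -0.5, 0.501]
force: [-4.9, -0.6, 15.9]
opening: -0.0004
```

```bash
python3 - <<'E'
from q import *
print(ang2()[0]);s=robot.observe();print(s["eef_pos"],s["force"])
E
```

```text
[21.875, 'scene', np.float64(76.31830799091787), np.float64(0.07337950247772419), 167]
[0.4177519  0.26252843 0.05196267] [-4.64642408 -1.08460909 15.73241717]
```

Request:
{"method": "jog_arm", "body": {"moves": [[-0.007, 0, 0, 0, 0, 0, -1], [-0.007, 0, 0, 0, 0, 0, -1], [-0.007, 0, 0, 0, 0, 0, -1], [-0.005, 0, 0, 0, 0, 0, -1], [0, 0, 0, 0, 0, 0, -1], [0, 0, 0, 0, 0, 0, -1]]}}

```text
time_s: 22.68
eef_pos: [0.4179, 0.2636, 0.052]
orientation: [-0.5, 0.5, -0.5, 0.501]
force: [-4.1, -0.9, 14.9]
opening: 0.0003
```

```bash
python3 - <<'E'
from q import *
print(ang2()[0]);print(ang2()[0]);s=robot.observe();print(s["eef_pos"],s["force"])
E
```

```text
[22.675, 'scene', np.float64(75.32049566535127), np.float64(0.0735926930278921), 166]
[22.725, 'scene', np.float64(75.30903508849624), np.float64(0.07368471374468381), 167]
[0.41790716 0.26358553 0.05197417] [-3.99297606 -0.85872163 14.7880222 ]
```

Request:
{"method": "jog_arm", "body": {"moves": [[0, -0.005, 0, 0, 0, 0, -1], [0, -0.005, 0, 0, 0, 0, -1], [0, -0.005, 0, 0, 0, 0, -1], [0, -0.005, 0, 0, 0, 0, -1], [0, -0.005, 0, 0, 0, 0, -1], [0, -0.005, 0, 0, 0, 0, -1], [0, -0.005, 0, 0, 0, 0, -1], [0, -0.005, 0, 0, 0, 0, -1], [0, -0.005, 0, 0, 0, 0, -1], [0, -0.005, 0, 0, 0, 0, -1]]}}

```text
time_s: 24.02
eef_pos: [0.4177, 0.2631, 0.0521]
orientation: [0.5, -0.5, 0.5, -0.5]
force: [0.2, 0.5, 1.1]
opening: -0.0002
```

Request:
{"method": "jog_arm", "body": {"moves": [[0, -0.005, 0, 0, 0, 0, -1], [0, -0.005, 0, 0, 0, 0, -1], [0, -0.01, 0, 0, 0, 0, -1], [0, -0.02, 0, 0, 0, 0, -1], [0, -0.1, 0, 0, 0, 0, -1], [0, -0.7, 0, 0, 0, 0, -1], [-0.4, -1, 0.1, 0, 0, 0, -1], [-0.5, -1, 0.2, 0, 0, 0, -1], [0, -1, 0, 0, 0, 0, -1], [0, -0.9, 0, 0, 0, 0, -1]]}}

```text
time_s: 25.28
eef_pos: [0.4296, 0.2994, 0.2438]
orientation: [-0.5, 0.5, -0.5, 0.501]
force: [0.3, -0.2, 0.1]
opening: 0.0
```

Request:
{"method": "jog_arm", "body": {"moves": [[0, 0, 0, 0, 0, 0, -1], [0, 0, 0, 0, 0, 0, -1], [0, 0, 0, 0, 0, 0, -1]]}}

```text
time_s: 25.65
eef_pos: [0.4289, 0.2988, 0.2406]
orientation: [0.501, -0.5, 0.5, -0.499]
force: [-0.6, 0.2, -1.5]
opening: -0.0
```

```bash
python3 - <<'E'
from q import *
for k in range(2):print(ang2()[0])
s=robot.observe();r=robot.get_image("wrist");E=wristE(s,r);im=r["image"];print(E[:3,3],s["force"])
cv2.imwrite("pics/w11z.png",cv2.resize(im[40:220,200:460,::-1],None,fx=3,fy=3,interpolation=cv2.INTER_CUBIC))
cv2.imwrite("pics/w11.png",im[...,::-1])
g=im.min(2);m=(g>150).astype(np.uint8);m[260:]=0;b=big(cv2.morphologyEx(m,cv2.MORPH_OPEN,np.ones((5,5)))).astype(np.uint8)
k=cv2.convexHull(max(cv2.findContours(b,0,1)[0],key=cv2.contourArea))[:,0]
P=np.array([onz(r,u,v,.052,E)[:2] for u,v in k])
from scipy.optimize import least_squares
o=least_squares(lambda c:np.hypot(*(P-c[:2]).T)-c[2],[.49,.26,.1],loss="soft_l1",f_scale=.001);c=o.x[:2];print(o.x)
A=lambda v:(np.degrees(np.arctan2(v[1],v[0])).round(2),np.hypot(*v).round(4))
mr=big(wred(im));pts=np.argwhere(mr)[:,::-1]
pw=np.array([onz(r,*q,.089,E)[:2] for q in pts]);w=pw-pw.mean(0);d=np.linalg.svd(w,full_matrices=False)[2][0];d*=np.sign(d[1])
print("tab centroid",A(pw.mean(0)-c),"tab line",A(d),len(pts))
h=cv2.cvtColor(im,cv2.COLOR_RGB2HSV)
my=((h[...,1]>110)&(h[...,0]>12)&(h[...,0]<35)).astype(np.uint8);my[:, :190]=0;my[:,262:]=0;my[:85]=0;my[170:]=0
y=np.argwhere(big(my))[:,::-1];yw=np.array([onz(r,*q,.070,E)[:2] for q in y]);tip=yw[np.argsort(np.hypot(*(yw-c).T))[:10]].mean(0)
print("ptr centroid",A(yw.mean(0)-c),"tip",A(tip-c),len(y))
for k in range(2):print(ang2()[0])
E
```

```text
[25.65, 'scene', np.float64(75.92311157878561), np.float64(0.07350357995920395), 167]
[25.7, 'scene', np.float64(75.91289392666054), np.float64(0.07349526569747014), 167]
[0.49496331 0.30065581 0.38351124] [ 0.6861014  -0.13851671 -0.06395386]
[0.48822301 0.26316998 0.09900074]
tab centroid (np.float64(76.65), np.float64(0.0729)) tab line (np.float64(76.3), np.float64(1.0)) 528
ptr centroid (np.float64(76.28), np.float64(0.1154)) tip (np.float64(76.42), np.float64(0.0996)) 286
[25.8, 'scene', np.float64(75.97033066866399), np.float64(0.07354635141535781), 168]
[25.85, 'scene', np.float64(75.95589270530355), np.float64(0.07342930605523244), 167]
```

View pics/w11z.png

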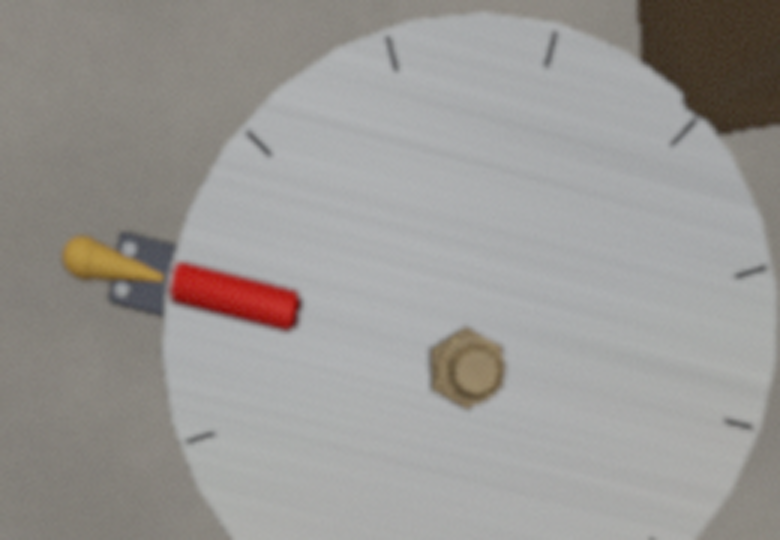

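```bash
python3 - <<'E'
from q import *
r=robot.get_image("side");a=cv2.imread("pics/side0.png").astype(int);b=r["image"][:,:,::-1].astype(int)
d=np.abs(a-b).max(2)
for n,(x0,y0,x1,y1) in {"spare+loupe":(275,235,315,262),"tape":(268,345,318,392),"cutters":(272,388,320,445)}.items(): print(n,d[y0:y1,x0:x1].mean(),(d[y0:y1,x0:x1]>50).sum())
print(ang2()[0]);print(robot.close_job())
E
```

```text
spare+loupe 4.439814814814815 0
tape 3.9357446808510637 0
cutters 4.468201754385965 0
[25.95, 'scene', np.float64(75.85266302892845), np.float64(0.07354347167019436), 166]
the job is handed in; nothing more can be done
None
```

The turntable check is done and handed in at about 26 s of the 64 s allowed. The disc is standing still with the red tab at the brass pointer and the gripper well clear.

- **Spin:** I flicked the tab with the closed fingertip. The disc ran untouched for more than 5 s, starting at about 1.8 rad/s and still at about 1.3 rad/s when I braked it. The limit was 0.63 rad/s.
- **Brake:** I pressed a fingertip on the disc, at about 19 N. My first lift-off was too quick and set the disc drifting slowly backwards by about 25°. I let it stop, brought it back by pressing lightly and dragging, then trimmed it by just under 1° and lifted off slowly.
- **Alignment:** In the overhead view the tab is at 76.3–76.7° and the pointer at 76.3–76.4°, so they agree to about 0.3°. The scene camera read 75.9°, which is within its own error, and did not change over the last 0.3 s.
- **Surroundings:** The fitting is still standing on the middle of the disc. The spare fitting, loupe, tape and cutters look the same in the side view as at the start.
- **Disagreement:** The disc centre measured about 2 mm differently in the scene and wrist cameras, within the stated calibration.

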